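Open the code-locked gauge drawer

TASK

Unlock the grey gauge cabinet and pull its drawer fully open: turn first the left dial to 3, then the right dial to 7, and leave the small things around it where they are. The lock is worn, so each dial catches up to half a division before or after its number: turn slowly through that zone from where the dial stands (left clockwise, right anticlockwise) until you feel it catch and its little steel pin pops up behind it, then stop at once and let go, for forcing a caught dial breaks the lock.

Things in the scene. Friction and masses are not known exactly. Their poses are not given: they have to be found in the camera images.
- gauge_cabinet: Fixed grey steel cabinet, 200 mm deep (x), 260 wide (y), 100 high, two numbered dials on its flat top, one drawer in front. Origin: centre of its underside, on the bench. Its -x is the front (drawer side, towards the robot), +y its left seen from the robot. Dial axes upright at x = -10, y = +65 (left) and -65 mm (right); drawer handle in front at y = 0.
- left_dial (a joint): Turn of the left dial (cabinet's +y side), rad: number on its scale times 0.628. Ten numbers, 0 to 9, 36 degrees apart, growing clockwise seen from above; 0 lies towards the back of the cabinet (its +x). The dark stripe on one end of the bar grip and a white mark on the disc point at the number. Drag about 0.05 to 0.1 N m; it stays where it is left.
- right_dial (a joint): Turn of the right dial (cabinet's -y side), rad: number on its scale times 0.628. Ten numbers, 0 to 9, 36 degrees apart, growing clockwise seen from above; 0 lies towards the back of the cabinet (its +x). The dark stripe on one end of the bar grip and a white mark on the disc point at the number. Drag about 0.05 to 0.1 N m; it stays where it is left.
- left_grip (a point): Point on the left dial's axis, 122 mm above the bench, at mid-height of its bar grip: an upright bar 42 mm long, 12 thick, from 107 to 132 mm above the bench, across a flat black disc 50 mm wide (top at 107 mm). This frame turns with the dial: its x lies along the bar, towards the pointer end.
- right_grip (a point): The same point on the right dial.
- left_flag (a joint): Steel indicator pin, 8 mm across, on the cabinet's top 80 mm behind the left dial. Value in m: 0 = down (not caught, 2 mm proud, drawer blocked), 0.006 = risen: caught. It rises by itself when the slowly turned dial meets its hidden catch, within 0.3 rad either side of number 3 (1.885 rad); the dial then holds itself with 0.04 rad of play either way.
- right_flag (a joint): The same behind the right dial; its catch lies within 0.3 rad either side of number 7 (4.398 rad).
- left_strain (a joint): Elastic give of the left dial's inner catch, rad, 0 when unloaded: when a caught dial is turned on, the catch yields like a spring of 4 N m per rad. More than 0.06 rad either way (about 0.24 N m of torque on the catch) counts as forced and broken.
- right_strain (a joint): The same for the right dial.
- drawer (a joint): The cabinet's drawer, aluminium front 236 mm wide, 66 mm high. Value in m: 0 = shut, 0.06 = fully open (end stop); it slides along the cabinet's -x. Blocked (1.5 mm of slack) while either indicator pin is down; when free it takes 2 to 4 N and stays where it is left.
- drawer_grip (a point): Grip point of the drawer's handle, 72 mm above the bench: an upright dark post, 14 mm deep (cabinet x), 12 wide (cabinet y), from 46 to 90 mm above the bench, 32 mm in front of the drawer's face, carried by a 10 mm wide stem (50 to 62 mm above the bench). Pinch it from above across the cabinet's y. It moves with the drawer.
- check_weight: Bystander: loose brass weight, 28 mm across, 30 mm high, standing on the cabinet's top between and behind the dials. Origin at its underside, as for all bystanders.
- steel_tin: Bystander: steel tin with yellow lid, 104 mm across, 95 mm high.
- glass_jar: Bystander: amber jar, 52 mm across, 75 mm high.
- screwdriver: Bystander: screwdriver lying on the bench.
- lens_ring: Bystander: black ring lying flat, 54 mm across, 14 mm high.
- parts_cup: Bystander: small aluminium bowl, 64 mm across, 50 mm high.

How it is judged (in metres and radians):
On the way, in this order (a step that is already met when the one before it is completed fails the run):
1. the left dial has caught: its indicator pin is up (value of joint left_flag above 0.004 m), for 0.2 s.
2. the right dial has caught as well: both indicator pins are up (value of joint each of left_flag, right_flag above 0.004 m), for 0.2 s.
3. the drawer is pulled open (value of joint drawer above 0.052 m), for 0.2 s.
At the end, for the whole second after the job is handed in: Both indicator pins are up (more than 4 mm risen), and the drawer stands open by more than 52 of its 60 mm, at rest (all of step 2 and value of joint drawer above 0.052 m and velocity of joint drawer between -0.01 and 0.01 m/s); the robot touches nothing.
It fails at once if the left dial is forced: its catch is strained by more than 0.06 rad (value of joint left_strain above 0.06 rad or value of joint left_strain below -0.06 rad).
It fails at once if the right dial is forced: its catch is strained by more than 0.06 rad (value of joint right_strain above 0.06 rad or value of joint right_strain below -0.06 rad).
It fails at once if a bystander is moved by more than 30 mm (distance of any of check_weight, steel_tin, glass_jar, screwdriver, lens_ring, parts_cup from where it was at the start of the episode above 0.03 m).
It also fails if it takes over 72 s, if anything falls off the work surface, if the arm or the gripper's body presses on something with over 40 N, if the wrist force passes 120 N, or if a joint passes its speed limit or range.

ROBOT

A 6-joint arm with a two-finger parallel gripper is mounted at the origin on the work surface. World frame = base frame: x ahead of the robot, y to its left, z up, the work surface at z = 0. Lengths are in mm, angles in rad, forces in N, time in s.
With the tool pointing down it reaches from about 275 to 750 mm from the base axis. Payload 10.2 kg.
Tool frame: the origin (TCP) lies midway between the tips of the shut fingers; the grasp point (between the pads) lies 19 mm behind it (ctrl.grip_depth is the distance from the TCP to the grasp point, in mm); y points along the fingers, x is the direction in which the jaws open and shut, and the axes are right-handed (so a half turn about y gives the same grasp; the last joint's range is limited). The gripper opens to 85 mm and grips with 20 to 120 N. Pads are 22 mm wide; open, the fingers measure 114 mm over their backs; the gripper's body (76 mm by 85 mm) begins 54 mm behind the grasp point. The pads swing forward as they close: fully open they stand 13 mm farther back than shut.
Start: joints at [0.904, 0.313, 1.498, -0, 1.331, -0.223], TCP at [225.435, 474.142, 231.294] pointing down, gripper open.
Joint ranges: [-2.94, 2.94], [-0.97, 2.17], [0.19, 2.56], [-1.23, 4.37], [0.02, 3.11], [-2.88, 2.88]. Speed limits (rad/s): [2.39, 2.39, 3.01, 3.14, 3.14, 3.14].

INTERFACE

Orientations are given as a unit quaternion [w, x, y, z].
In Python, from rig import ctrl gives the robot as it stands. The module is installed in compiled form; this text tells all that it offers.
- The arm moves only by the tool drive_tool, never from a script. Its arguments are lists of equal length, an entry for each row: "gripper": the closure, from 0 (fully open) to 1 (shut); "offset": the shift along the tool's x, y, z in m, a list of three; "turn": the turn about the tool's y in degrees. In form: {"gripper": [gripper, ...], "offset": [[tx, ty, tz], ...], "turn": [turn, ...]}. A call has 1 to 20 rows; each row shifts and turns the commanded pose from where the row before left it, along the tool's axes as they then stand; what a row does not reach is not made up. A row lasts 1/12 s, in which the tool goes at most 41.7 mm and 7.16 degrees, less where a joint would pass 70% of its speed; a pose out of reach is approached as far as the arm can. A call is refused whole if a number of a shift passes 0.0417 or a number of a turn 7.16, either way. A call with a gripper value outside its range is refused whole. The fingers move at their own pace and stop on an object; "force" is the grip in N (left out, the last holds). Time passes only in rows, so rows that do not move let the fingers close. It gives the time, the measured TCP pose, the force and the opening at its end, in the units of the state.
- ctrl.sense(): the state, without advancing time (a new reading comes with each control period).
- ctrl.capture(name): name is "scene" or "top"; returns (picture, depth): 420x560x3 uint8, red, green, blue; 420x560 float32, mm along the optical axis (not along the pixel's ray), 0 where there is no reading.
- ctrl.camera_params(name): a dict with "fovy" (degrees; the focal length in pixels is half the picture's height over the tangent of half this angle, whatever the lens; pixels are square), "cx", "cy" (the principal point, pixels), "distortion" ([k1, k2, p1, p2, k3] as OpenCV has them; the pictures are not rectified), "view" (4x4, takes a point from world to camera coordinates). Camera axes: x right, y down, z forward; pixel columns grow to the right and rows downward; lengths in mm; the calibration is good to about 2 mm. A picture is of the moment at which its call begins. camera_params takes no time and is no camera call.
- ctrl.finish_job(): hands the job in, once; it reports no verdict.
Trained networks look in the newest picture that a camera, given by its name, has taken for a name from the list of things; names that differ only in an ending like _2 or _b are one class to them, and where a whole thing is asked for, a point or a joint stands for the part that bears it (a point fixed in the world has none). Each returns a list of dicts, best first, with "score" (0 to 1); they miss things now and then, are a little off and sometimes report something else, mostly with a low value. They report only what shows in the picture. A call takes as long as a camera call.
- ctrl.boxes_of(camera, query): "centre" ([x, y, z] in mm, in the coordinates of the camera as it stood for that picture, good to about 4 mm: the middle of the surface that is visible of it).
- ctrl.regions_of(camera, query): "mask" (420x560 bool, what is visible of it).
- ctrl.pinpoint(camera, query): "centre" ([x, y, z] in mm, in the coordinates of the camera as it stood for that picture, good to about 4 mm: a listed point, or the origin of a listed thing).
The state is a dict: "time_s": time; "joints": joint angles; "dq": joint speeds; "tau": joint torques, N m; "eef_pos": TCP position; "ee_rot": TCP orientation; "force": force on the tool from outside, world axes, zero at the start; "wrist_torque": the same for the moment, N m; "grip_width": opening from 0.0 (shut) to 1.0 (fully open).
Only numpy, scipy, OpenCV 4.12 (cv2) and the standard library are available. Lean on these libraries where they do the work, as an engineer would, in place of code of your own. Each camera call takes 0.05 s, during which the arm holds its last target.

## Working session

There is one attempt and no reset: what is moved stays moved. The work goes in short steps, Python scripts to look and compute and a tool call to move; the robot and the scene stay as the last step left them, time stands still between calls to the robot, and variables do not carry over. Pictures are saved under pics/ and viewed, and the job is handed in when it is done.

Besides the shell and the picture viewer there is one more tool, called as name(argument=value, ...) on one line, values as JSON. drive_tool: Moves the arm, as the interface text tells. Its arguments: {"type":"object","properties":{"gripper":{"type":"array","items":{"type":"number"}},"offset":{"type":"array","items":{"type":"array","items":{"type":"number"}}},"turn":{"type":"array","items":{"type":"number"}},"force":{"type":"number"}},"required":["gripper","offset","turn"]}

```bash
mkdir -p pics; ls; cat > h.py <<'E'
import numpy as np, cv2
from rig import ctrl
def snap(cam,fn):
    p,d=ctrl.capture(cam); cv2.imwrite('pics/'+fn,p[:,:,::-1]); return p,d
def w(cam,c):
    V=np.array(ctrl.camera_params(cam)['view']); return (np.linalg.inv(V)@np.r_[c,1])[:3]
def K(cam):
    q=ctrl.camera_params(cam); f=210/np.tan(np.radians(q['fovy'])/2)
    return np.array([[f,0,q['cx']],[0,f,q['cy']],[0,0,1.]]),np.array(q['distortion'],float),np.array(q['view'])
def pixz(cam,uv,z):
    k,D,V=K(cam); n=cv2.undistortPoints(np.array([[uv]],float),k,D)[0,0]
    Vi=np.linalg.inv(V); o=Vi[:3,3]; r=Vi[:3,:3]@np.r_[n,1]; return o+r*(z-o[2])/r[2]
def proj(cam,P):
    k,D,V=K(cam); P=np.atleast_2d(P); return cv2.projectPoints(P.astype(float),cv2.Rodrigues(V[:3,:3])[0],V[:3,3],k,D)[0][:,0]
E
python3 - <<'E'
from h import *
for c in ('scene','top'):
    snap(c,c+'0.png'); print(ctrl.camera_params(c))
    for q in ['gauge_cabinet','left_grip','right_grip','drawer_grip','left_flag','right_flag','check_weight']:
        for r in ctrl.pinpoint(c,q)[:2]: print(c,q,round(r['score'],2),w(c,r['centre']).round(1))
print(ctrl.sense())
E
```

```text
pics
{'fovy': 51.57469911256727, 'cx': 276.1368085126212, 'cy': 201.5456264584223, 'distortion': array([-0.13591466,  0.        ,  0.        ,  0.        ,  0.        ]), 'view': array([[ 8.57312005e-01,  5.14534934e-01, -1.64294629e-02,
        -4.86968718e+02],
       [ 3.29326895e-01, -5.72691329e-01, -7.50711954e-01,
        -1.09371579e+02],
       [-3.95676536e-01,  6.38183706e-01, -6.60425344e-01,
         1.40799707e+03],
       [ 0.00000000e+00,  0.00000000e+00,  0.00000000e+00,
         1.00000000e+00]])}
scene gauge_cabinet 0.8 [622.3  27.2  -0.7]
scene left_grip 0.57 [614.   94.2 122.4]
scene right_grip 0.71 [611.6 -40.2 125.9]
scene right_grip 0.36 [ 527.2 -166.5   -0.7]
scene drawer_grip 0.51 [482.8  29.1  72.8]Traceback (most recent call last):
  File "<stdin>", line 5, in <module>
ValueError: it knows: check_weight, drawer_grip, gauge_cabinet, glass_jar, left_grip, lens_ring, parts_cup, right_grip, screwdriver, steel_tin
```

```bash
python3 - <<'E'
from h import *
for c in ('top',):
    snap(c,c+'0.png'); print(ctrl.camera_params(c))
    for q in ['gauge_cabinet','left_grip','right_grip','drawer_grip','check_weight','steel_tin','glass_jar','screwdriver','lens_ring','parts_cup']:
        for r in ctrl.pinpoint(c,q)[:2]: print(c,q,round(r['score'],2),w(c,r['centre']).round(1))
print(ctrl.sense())
E
```

```text
{'fovy': 53.6788235748053, 'cx': 284.2190466322136, 'cy': 211.4263570493482, 'distortion': array([-0.00018887,  0.        ,  0.        ,  0.        ,  0.        ]), 'view': array([[-2.52437825e-02, -9.99496530e-01, -1.92207516e-02,
         2.36681870e+01],
       [-9.99395897e-01,  2.56913305e-02, -2.34050720e-02,
         5.47662904e+02],
       [ 2.38870949e-02,  1.86183078e-02, -9.99541277e-01,
         1.07998551e+03],
       [ 0.00000000e+00,  0.00000000e+00,  0.00000000e+00,
         1.00000000e+00]])}
top right_grip 0.87 [609.2 -41.6 122.7]
top right_grip 0.72 [475.2 402.9   4.9]
top drawer_grip 0.75 [484.1  30.7  74.7]
top drawer_grip 0.22 [ 492.8 -445.2    2.1]
top check_weight 0.48 [700.1  39.9 102.3]
top steel_tin 0.66 [ 3.929e+02 -2.870e+02  2.000e-01]
top steel_tin 0.58 [ 4.902e+02 -4.455e+02 -3.000e-01]
top glass_jar 0.68 [478.9 405.4   1. ]
top screwdriver 0.93 [ 387.5 -286.     1.5]
top lens_ring 0.57 [ 5.509e+02  2.073e+02 -1.000e-01]
top parts_cup 0.92 [ 525.  -162.9    2.8]
{'time_s': 0.8, 'joints': array([ 9.03605005e-01,  3.12896590e-01,  1.49772010e+00, -5.32180490e-06,
        1.33099647e+00, -2.23382725e-01]), 'dq': array([ 1.07449648e-03,  1.63683382e-03,  7.35169961e-04,  6.14029744e-05,
        2.84751333e-04, -8.82051312e-04]), 'tau': array([ 2.67374024e-03, -4.12132680e+01, -2.59903890e+01, -5.30504246e-05,
        3.05635240e-04,  5.44697002e-05]), 'eef_pos': array([225.42887749, 474.13658613, 231.28834763]), 'ee_rot': array([-0.59777949,  0.59778777,  0.37769039, -0.37770284]), 'force': array([-1.12411076,  0.97183034,  0.38294936]), 'wrist_torque': array([0.03294857, 0.07779393, 0.0122625 ]), 'grip_width': 0.9996413458862302}
```

View pics/scene0.png

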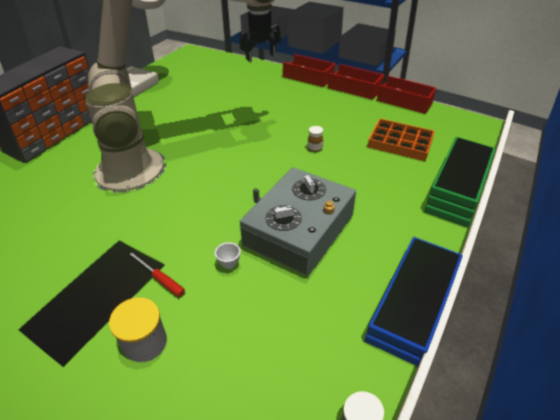

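View pics/top0.png

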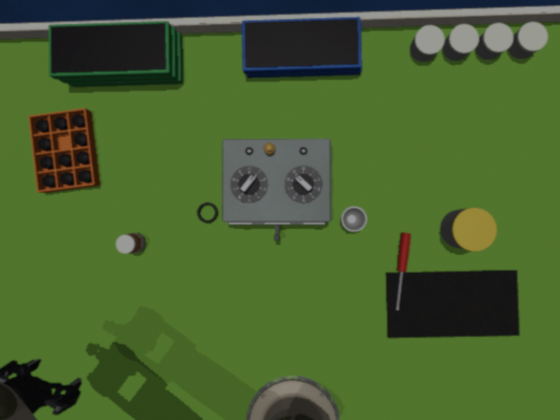

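```bash
python3 - <<'E'
from h import *
a=cv2.imread('pics/top0.png')[130:250,200:360]; cv2.imwrite('pics/topz.png',cv2.resize(a,None,fx=5,fy=5,interpolation=cv2.INTER_CUBIC))
a=cv2.imread('pics/scene0.png')[165:245,235:365]; cv2.imwrite('pics/scz.png',cv2.resize(a,None,fx=6,fy=6,interpolation=cv2.INTER_CUBIC))
E
```

```text
(no output)
```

View pics/topz.png

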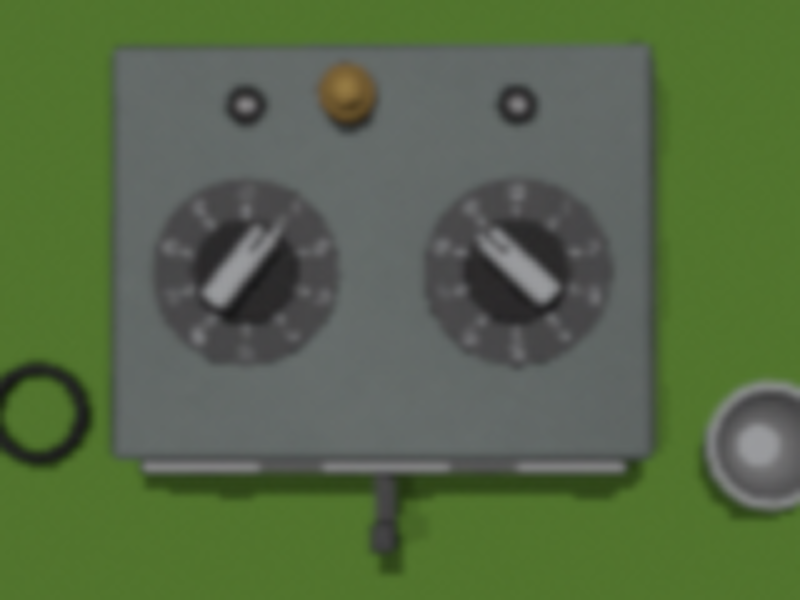

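View pics/scz.png

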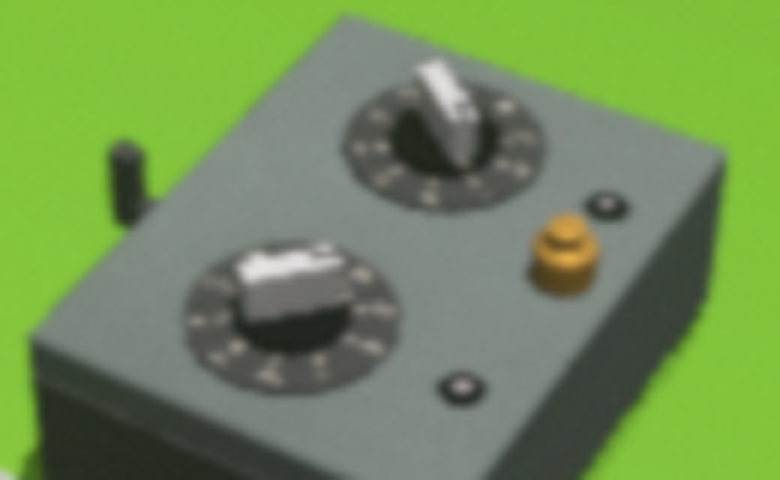

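```bash
cat >> h.py <<'E'
from scipy.spatial.transform import Rotation as R
def st():
    s=ctrl.sense(); q=s['ee_rot']; M=R.from_quat([q[1],q[2],q[3],q[0]]).as_matrix(); return s,M
E
python3 - <<'E'
from h import *
def px(a,b): return (200+(a+.5)/5-.5,130+(b+.5)/5-.5)
C=[pixz('top',px(*p),100) for p in [(115,48),(650,45),(650,457),(115,457)]]
for c in C: print(c.round(1))
print('c',np.mean(C,0).round(1)); 
for n,p in dict(L=(246,271),R=(518,272)).items(): print(n,pixz('top',px(*p),101.).round(1))
print('pins',[pixz('top',px(*p),102.).round(1) for p in [(246,104),(518,104)]],'handle',pixz('top',px(384,530),90).round(1))
# bars: ends at z=132
for n,(a,b) in dict(L=((213,299),(270,228)),R=((550,294),(488,238))).items():
    A,B=[pixz('top',px(*p),132) for p in (a,b)]; d=B-A; print(n,A.round(1),B.round(1),np.linalg.norm(d).round(1),np.degrees(np.arctan2(d[1],d[0])).round(1),((A+B)/2).round(1))
# compare: grips by detectors scene
s,M=st(); print(M.round(3))
E
```

```text
[723.7 152.  100. ]
[ 717.7 -105.2  100. ]
[520.2 -99.8 100. ]
[526.7 156.3 100. ]
c [622.1  25.8 100. ]
L [614.3  91.2 101. ]
R [610.3 -39.1 101. ]
pins [array([694.5,  89.2, 102. ]), array([690.8, -41.2, 102. ])] handle [488.2  28.5  90. ]
L [598.8 103.7 132. ] [631.1  76.4 132. ] 42.3 -40.2 [614.9  90.  132. ]
R [596.9 -52.8 132. ] [623.7 -24.7 132. ] 38.8 46.3 [610.3 -38.7 132. ]
[[ 0.429 -0.    -0.903]
 [ 0.903 -0.     0.429]
 [-0.    -1.    -0.   ]]
```

drive_tool(gripper=[0,0,0,0,0,0,0,0,0,0,0,0,0,0,0,0,0,0,0], offset=[[-0.0119,0.002,-0.0344],[-0.0119,0.002,-0.0344],[-0.0119,0.002,-0.0344],[-0.0119,0.002,-0.0344],[-0.0119,0.002,-0.0344],[-0.0119,0.002,-0.0344],[-0.0119,0.002,-0.0344],[-0.0119,0.002,-0.0344],[-0.0119,0.002,-0.0344],[-0.0119,0.002,-0.0344],[-0.0119,0.002,-0.0344],[-0.0119,0.002,-0.0344],[-0.0119,0.002,-0.0344],[-0.0119,0.002,-0.0344],[-0.0119,0.002,-0.0344],[0,0,0],[0,0,0],[0,0,0],[0,0,0]], turn=[0,0,0,0,0,0,0,0,0,0,0,0,0,0,0,4.93,4.93,4.93,0], force=30)

```text
time_s: 2.38
eef_pos: [614.9, 91.2, 201.1]
ee_rot: [0.642, -0.642, -0.296, 0.297]
force: [1.1, -0.0, -0.7]
grip_width: 0.998
```

```bash
cat >> h.py <<'E'
def delta(t,jaw=None):
    s,M=st(); d=np.array(t)-s['eef_pos']; a=np.degrees(np.arctan2(M[1,0],M[0,0]))
    print('t',s['time_s'],'pos',s['eef_pos'].round(1),'jaw',a.round(2),'F',s['force'].round(1),'T',s['wrist_torque'].round(3),'tau6',s['tau'][5].round(3),'q6',s['joints'][5].round(3),'gw',round(s['grip_width'],3))
    print('tool delta mm',(M.T@d).round(2), 'turn', None if jaw is None else (a-jaw).round(2))
E
python3 - <<'E'
from h import *
delta([614.2,91.3,111],49.8)
snap('scene','s1.png');snap('top','t1.png')
a=np.hstack([cv2.imread('pics/s1.png')[100:280,180:400],cv2.imread('pics/t1.png')[90:270,160:380]])
cv2.imwrite('pics/z1.png',cv2.resize(a,None,fx=1.8,fy=1.8,interpolation=cv2.INTER_CUBIC))
E
```

```text
t 2.3833 pos [614.9  91.2 201.1] jaw 49.59 F [ 1.1 -0.  -0.7] T [-0.009  0.042  0.016] tau6 1.209 q6 -0.907 gw 0.998
tool delta mm [-0.32 90.08  0.57] turn -0.21
```

View pics/z1.png

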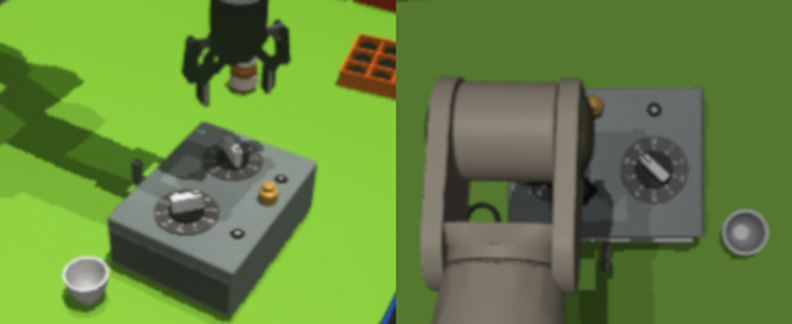

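drive_tool(gripper=[0,0,0,0,0,0.7,0.8,1,1,1,1,1,1], offset=[[0,0.03,0],[0,0.03,0],[0,0.02,0],[0,0.01,0],[0,0,0],[0,0,0],[0,0,0],[0,0,0],[0,0,0],[0,0,0],[0,0,0],[0,0,0],[0,0,0]], turn=[0,0,0,0,0,0,0,0,0,0,0,0,0], force=30)

```text
time_s: 3.57
eef_pos: [614.5, 90.9, 111.9]
ee_rot: [-0.641, 0.642, 0.297, -0.298]
force: [-4.7, -2.6, 4.8]
grip_width: 0.131
```

```bash
cat >> h.py <<'E'
def zoom(fn):
    p,d=snap('scene','raw_'+fn)
    a=p[150:255,235:370,::-1]; cv2.imwrite('pics/'+fn,cv2.resize(a,None,fx=5,fy=5,interpolation=cv2.INTER_CUBIC)); return p,d
E
python3 - <<'E'
from h import *
p,d=zoom('z2.png')
delta([614.2,91.3,111],49.8)
for P in ([694.5,89.2,102],[690.8,-41.2,102]): print(proj('scene',P).round(1))
np.save('d2.npy',d)
E
```

```text
t 3.6167 pos [614.5  90.9 111.9] jaw 49.79 F [-3.8 -2.3  5.4] T [-0.446  0.637  0.099] tau6 0.068 q6 -0.91 gw 0.133
tool delta mm [0.13 0.89 0.5 ] turn -0.01
[[335.1 198.3]]
[[310.5 228.7]]
```

View pics/z2.png

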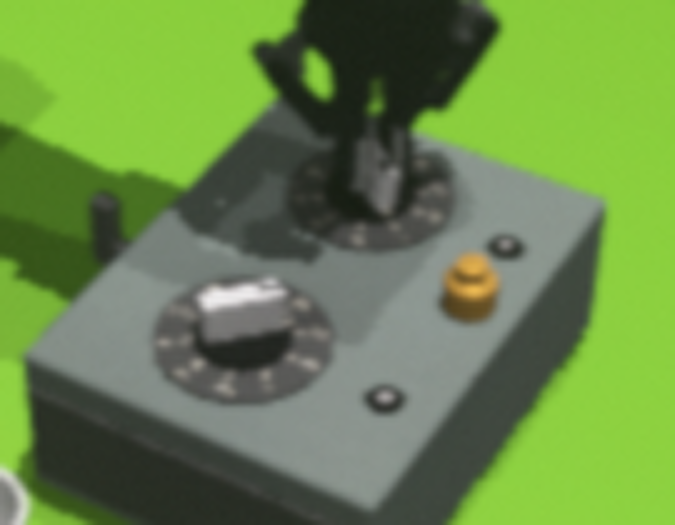

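drive_tool(gripper=[1,1,1,1,1,1,1,1,1,1,1], offset=[[0,0,0],[0,0,0],[0,0,0],[0,0,0],[0,0,0],[0,0,0],[0,0,0],[0,0,0],[0,0,0],[0,0,0],[0,0,0]], turn=[3,3,3,3,3,3,3,3,3,3,1])

```text
time_s: 4.53
eef_pos: [614.6, 90.9, 111.9]
ee_rot: [-0.697, 0.698, 0.114, -0.115]
force: [-4.4, -2.9, 4.7]
grip_width: 0.129
```

```bash
python3 - <<'E'
from h import *
p,d=zoom('z3.png')
delta([614.2,91.3,111],49.8)
d2=np.load('d2.npy')
for (u,v) in ((335,198),(310,229)): print(p[v-5:v+4,u-4:u+6].sum(2)//3); print((d2-d)[v-4:v+4,u-4:u+6].round(1))
E
```

```text
t 4.5833 pos [614.6  90.9 111.9] jaw 18.68 F [-4.1 -3.4  6. ] T [-0.513  0.654  0.006] tau6 0.204 q6 -0.367 gw 0.133
tool delta mm [-0.23  0.87  0.54] turn -31.12
[[135 140 144 144 144 143 143 143 144 143]
 [132 141 143 144 145 144 145 146 144 144]
 [134 143 144 143 144 144 144 144 144 143]
 [139 142 138 133 130 131 133 138 141 143]
 [140 134 116  98 100 103 104 117 133 142]
 [134 112  82  85 119 127  99  85 110 135]
 [130  98  64  72 105 111  81  59  87 123]
 [139 115  79  60  65  65  55  58  92 125]
 [148 136 114  90  78  74  77  91 116 136]]
[[ 2.3000e+00 -1.1407e+03  6.7000e+00 -1.6000e+00 -1.9000e+00  4.1000e+00
   3.0000e+00 -4.9000e+00 -5.6000e+00 -3.0000e+00]
 [-0.0000e+00  1.8000e+00 -1.8000e+00 -1.6000e+00 -3.1000e+00 -3.8000e+00
   5.0000e+00  6.0000e-01  4.1000e+00 -2.1000e+00]
 [-1.3000e+00 -1.6000e+00  3.1000e+00  4.3000e+00 -1.8000e+00 -2.1000e+00
   4.0000e-01  3.7000e+00  2.6000e+00 -5.3000e+00]
 [ 2.3000e+00  3.0000e-01 -2.4000e+00 -3.0000e+00  5.0000e-01  1.5000e+00
  -3.0000e-01  4.9000e+00  1.9000e+00  1.1000e+00]
 [-2.0000e+00  1.8000e+00  2.3000e+00 -3.0000e-01
[... 564 characters left out ...]
131 134 139 141]
 [142 139 130 115  99  95  96 104 118 134]
 [139 125  98  78  93 122 126 103  87 107]
 [137 114  74  65 109 150 153 122  73  81]
 [138 119  82  56  75 100 103  81  59  85]
 [142 134 110  73  53  54  55  55  70 106]
 [144 142 134 112  88  79  79  90 111 131]]
[[-0.2  0.8 -3.8  3.3 -1.8  5.3 -1.2  2.1 -1.1  2.9]
 [ 2.1 -5.3 -8.4 -2.5 -0.5 -2.4 -1.  -1.3  4.7 -5.9]
 [-0.3 -0.5 -3.6 -0.6 -3.9  3.2  0.6 -3.4 -1.  -0.4]
 [ 2.7  2.1 -0.1 -6.6 -0.5 -4.9 -0.2 -1.6 -1.2  4.6]
 [-2.1  5.3 -1.9  4.8 -3.1 -1.   0.2 -7.5 -1.6 -1.5]
 [-3.2  2.8  3.4 -1.9 -1.  -0.3 -1.1  3.1 -7.7 -0.7]
 [ 2.8 -2.8  3.   1.3 -0.3  3.5 -1.3 -3.1 -4.7  2.2]
 [ 1.2 -0.2  0.9 -2.4 -0.1  4.8  1.9  0.1  0.8  1.1]]
```

View pics/z3.png

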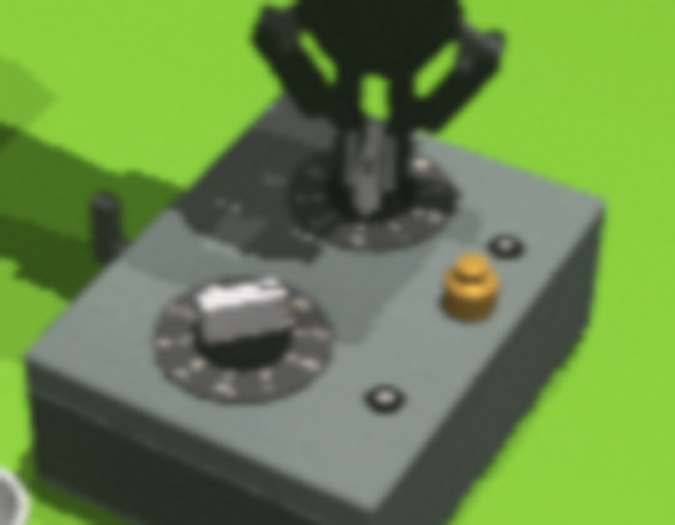

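drive_tool(gripper=[1,1,1,1,1,1,1,1,1], offset=[[0,0,0],[0,0,0],[0,0,0],[0,0,0],[0,0,0],[0,0,0],[0,0,0],[0,0,0],[0,0,0]], turn=[2,2,2,2,2,1,1,0.5,0.5])

```text
time_s: 5.33
eef_pos: [614.6, 90.9, 111.9]
ee_rot: [-0.706, 0.707, 0.036, -0.036]
force: [-4.9, -2.4, 5.7]
grip_width: 0.131
```

```bash
cat > chk.py <<'E'
from h import *
import sys
p,d=ctrl.capture('scene'); b=cv2.imread('pics/raw_z3.png')[:,:,::-1]
D=np.abs(p.astype(int)-b).mean(2)
print('diff L',D[190:204,330:342].mean().round(2),D[190:204,330:342].max().round(0),'R',D[220:236,305:317].mean().round(2),D[220:236,305:317].max().round(0))
s,M=st(); a=np.degrees(np.arctan2(M[1,0],M[0,0]))
print('t',round(s['time_s'],2),'jaw',a.round(2),'F',s['force'].round(1),'Tz',s['wrist_torque'].round(3),'tau6',s['tau'][5].round(3),'gw',round(s['grip_width'],3))
if len(sys.argv)>1:
    cv2.imwrite('pics/'+sys.argv[1],cv2.resize(p[150:255,235:370,::-1],None,fx=5,fy=5,interpolation=cv2.INTER_CUBIC))
E
python3 chk.py
```

```text
diff L 1.1 19.0 R 0.52 2.0
t 5.38 jaw 5.77 F [-4.2 -3.8  4.8] Tz [-0.487  0.645  0.114] tau6 0.062 gw 0.13
```

drive_tool(gripper=[1,1,1,1,1,1], offset=[[0,0,0],[0,0,0],[0,0,0],[0,0,0],[0,0,0],[0,0,0]], turn=[0.5,0.5,0.5,0.5,0.5,0.5])

```text
time_s: 5.88
eef_pos: [614.6, 90.9, 111.9]
ee_rot: [-0.707, 0.707, 0.017, -0.017]
force: [-4.0, -4.0, 4.8]
grip_width: 0.132
```

```bash
python3 chk.py
```

```text
diff L 1.21 19.0 R 0.52 2.0
t 5.93 jaw 2.77 F [-3.7 -2.8  4.8] Tz [-0.481  0.623  0.059] tau6 0.056 gw 0.129
```

drive_tool(gripper=[1,1,1,1,1], offset=[[0,0,0],[0,0,0],[0,0,0],[0,0,0],[0,0,0]], turn=[0.5,0.5,0.5,0.5,0.5])

```text
time_s: 6.35
eef_pos: [614.6, 90.9, 111.9]
ee_rot: [-0.707, 0.707, 0.002, -0.002]
force: [-4.7, -3.9, 4.7]
grip_width: 0.128
```

```bash
python3 chk.py
```

```text
diff L 1.29 18.0 R 0.53 2.0
t 6.4 jaw 0.27 F [-3.2 -2.1  5.5] Tz [-0.492  0.633  0.107] tau6 0.056 gw 0.133
```

drive_tool(gripper=[1,1,1,1,1], offset=[[0,0,0],[0,0,0],[0,0,0],[0,0,0],[0,0,0]], turn=[0.5,0.5,0.5,0.5,0.5])

```text
time_s: 6.82
eef_pos: [614.7, 90.9, 111.9]
ee_rot: [-0.707, 0.707, -0.014, 0.013]
force: [-4.9, -2.9, 4.5]
grip_width: 0.136
```

```bash
python3 chk.py c1.png
```

```text
diff L 1.3 19.0 R 0.54 2.0
t 6.87 jaw -2.23 F [-4.3 -3.3  4.5] Tz [-0.548  0.585  0.081] tau6 0.055 gw 0.137
```

View pics/c1.png

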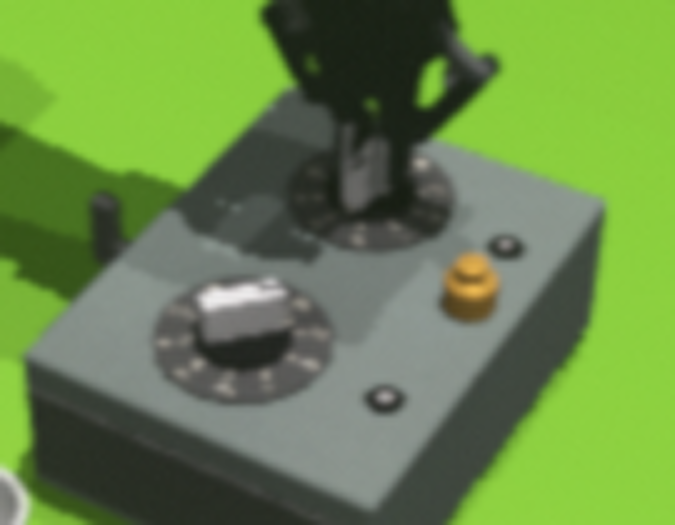

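The picture shows both pins still low, with the left one at about (505,247) in the zoom. The dial turns along with the gripper. I'll continue slowly.

drive_tool(gripper=[1,1,1,1,1], offset=[[0,0,0],[0,0,0],[0,0,0],[0,0,0],[0,0,0]], turn=[0.5,0.5,0.5,0.5,0.5])

```text
time_s: 7.28
eef_pos: [614.7, 90.9, 111.9]
ee_rot: [-0.706, 0.707, -0.029, 0.029]
force: [-3.5, -3.3, 3.0]
grip_width: 0.134
```

```bash
python3 chk.py
```

```text
diff L 2.32 19.0 R 0.54 2.0
t 7.33 jaw -4.74 F [-4.6 -2.9  5.3] Tz [-0.496  0.601  0.028] tau6 0.007 gw 0.135
```

```bash
python3 chk.py c2.png
```

```text
diff L 4.2 54.0 R 0.54 2.0
t 7.38 jaw -4.7 F [-3.6 -3.5  5.1] Tz [-0.517  0.544 -0.018] tau6 0.087 gw 0.126
```

View pics/c2.png

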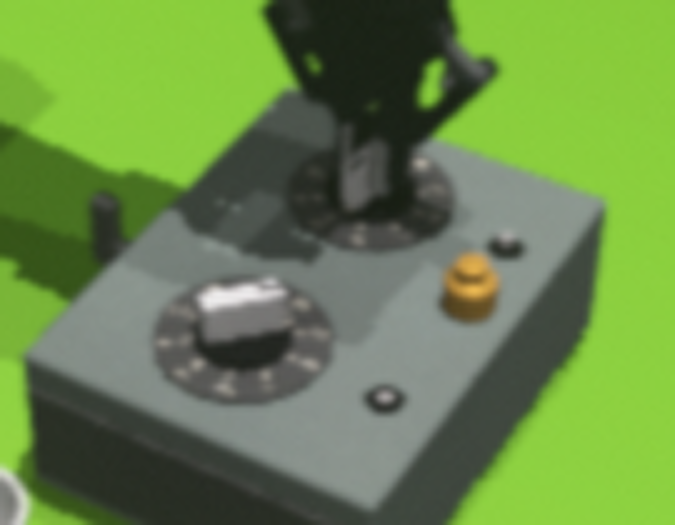

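drive_tool(gripper=[1,1,1], offset=[[0,0,0],[0,0,0],[0,0,0]], turn=[0,0,0])

```text
time_s: 7.63
eef_pos: [614.7, 90.9, 111.9]
ee_rot: [-0.706, 0.707, -0.029, 0.029]
force: [-3.7, -2.7, 4.8]
grip_width: 0.135
```

```bash
python3 chk.py c3.png
```

```text
diff L 4.22 54.0 R 0.56 2.0
t 7.68 jaw -4.69 F [-4.1 -3.5  5.2] Tz [-0.55   0.628  0.024] tau6 -0.013 gw 0.133
```

View pics/c3.png

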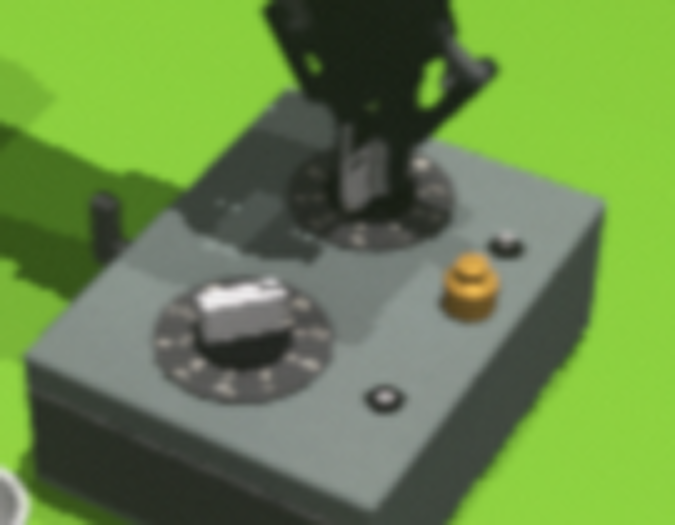

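drive_tool(gripper=[0.6,0.4,0,0,0,0,0,0,0,0,0,0,0,0,0], offset=[[0,0,0],[0,0,0],[0,0,0],[0,0,0],[0,0,0],[0,-0.01,0],[0,-0.03,0],[0,-0.03,0],[0,0,0],[0,0,0],[0,0,0],[0,0,0],[0,0,0],[0,0,0],[0,0,0]], turn=[0,0,0,0,0,0,0,0,6.5,6.5,6.5,6.5,6.5,6.5,0])

```text
time_s: 8.93
eef_pos: [614.9, 91.4, 182.1]
ee_rot: [0.656, -0.656, 0.264, -0.265]
force: [0.3, 1.0, -0.0]
grip_width: 1.0
```

```bash
python3 chk.py c4.png; python3 -c "
from h import *
delta([610.4,-39,111],-43.7)"
```

```text
diff L 4.4 53.0 R 1.61 21.0
t 8.98 jaw -43.59 F [-0.5 -0.1  0.3] Tz [-0.033  0.015  0.031] tau6 0.829 gw 1.0
t 8.9833 pos [614.9  91.4 182. ] jaw -43.59 F [-0.5 -0.1  0.3] T [-0.033  0.015  0.031] tau6 0.829 q6 0.72 gw 1.0
tool delta mm [ 86.62  70.97 -97.57] turn 0.11
```

View pics/c4.png

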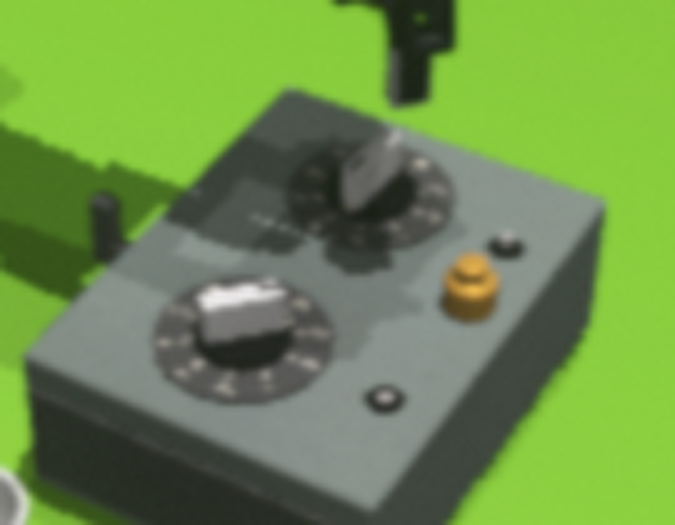

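drive_tool(gripper=[0,0,0,0,0,0,0,0,0,0.7,0.8,1,1,1,1,1,1], offset=[[0.0217,0,-0.0244],[0.0217,0,-0.0244],[0.0217,0,-0.0244],[0.0215,0,-0.0244],[0,0,0],[0,0.03,0],[0,0.03,0],[0,0.01,0],[0,0,0],[0,0,0],[0,0,0],[0,0,0],[0,0,0],[0,0,0],[0,0,0],[0,0,0],[0,0,0]], turn=[0,0,0,0,0,0,0,0,0,0,0,0,0,0,0,0,0])

```text
time_s: 10.4
eef_pos: [610.9, -39.7, 112.0]
ee_rot: [-0.656, 0.656, -0.262, 0.265]
force: [3.2, -2.8, 1.2]
grip_width: 0.13
```

```bash
python3 chk.py c5.png; python3 -c "
from h import *
delta([610.4,-39,111],-43.7)"
```

```text
diff L 6.89 59.0 R 3.01 18.0
t 10.45 jaw -43.74 F [ 4.3 -2.7  1.3] Tz [-0.364 -0.603 -0.053] tau6 -0.053 gw 0.131
t 10.45 pos [610.9 -39.7 112.1] jaw -43.74 F [ 4.3 -2.7  1.3] T [-0.364 -0.603 -0.053] tau6 -0.053 q6 0.508 gw 0.131
tool delta mm [-0.85  1.06  0.12] turn -0.04
```

View pics/c5.png

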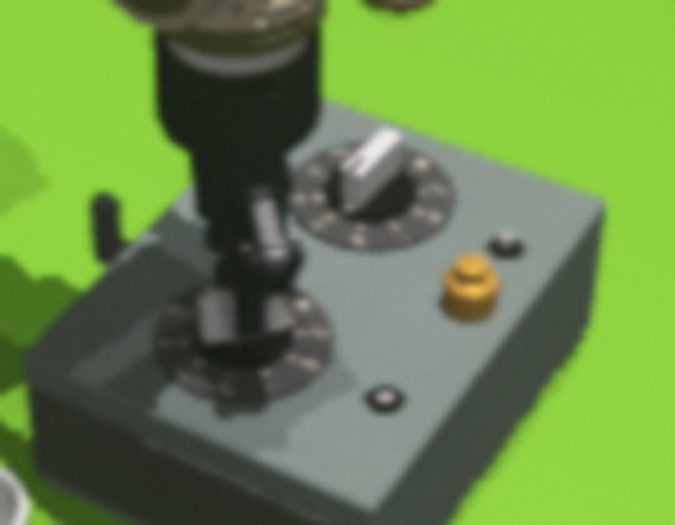

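drive_tool(gripper=[1,1,1,1,1,1,1,1,1,1,1,1,1], offset=[[0,0,0],[0,0,0],[0,0,0],[0,0,0],[0,0,0],[0,0,0],[0,0,0],[0,0,0],[0,0,0],[0,0,0],[0,0,0],[0,0,0],[0,0,0]], turn=[-3,-3,-3,-3,-3,-3,-3,-3,-2,-2,-1,-0.5,-0.5])

```text
time_s: 11.53
eef_pos: [611.2, -39.9, 112.1]
ee_rot: [-0.702, 0.702, -0.083, 0.086]
force: [5.9, -3.8, 0.0]
grip_width: 0.133
```

```bash
python3 chk.py c6.png
```

```text
diff L 7.6 59.0 R 3.54 17.0
t 11.58 jaw -13.69 F [ 5.7 -3.9 -0.7] Tz [-0.574 -0.84   0.008] tau6 -0.064 gw 0.13
```

View pics/c6.png

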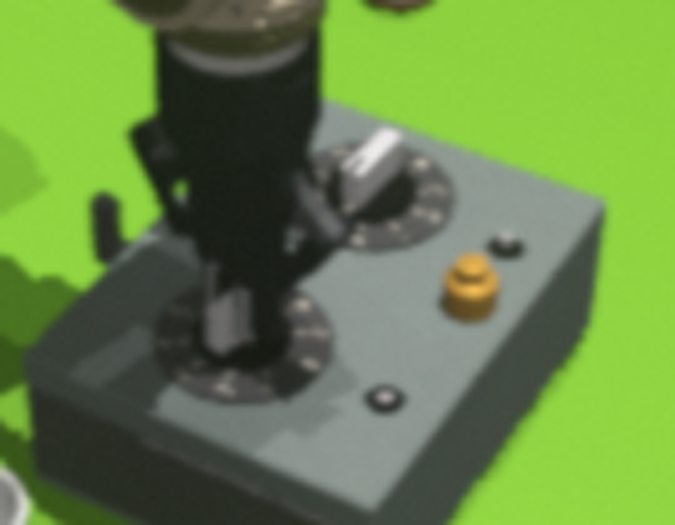

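drive_tool(gripper=[1,1,1,1,1,1], offset=[[0,0,0],[0,0,0],[0,0,0],[0,0,0],[0,0,0],[0,0,0]], turn=[-0.5,-0.5,-0.5,-0.5,-0.5,-0.5])

```text
time_s: 12.08
eef_pos: [611.2, -39.9, 112.1]
ee_rot: [-0.704, 0.704, -0.065, 0.067]
force: [6.0, -4.5, 0.6]
grip_width: 0.13
```

```bash
python3 chk.py
```

```text
diff L 7.62 59.0 R 3.65 17.0
t 12.13 jaw -10.69 F [ 7.4 -3.2 -0.4] Tz [-0.594 -0.816 -0.135] tau6 -0.054 gw 0.134
```

drive_tool(gripper=[1,1,1,1,1], offset=[[0,0,0],[0,0,0],[0,0,0],[0,0,0],[0,0,0]], turn=[-0.5,-0.5,-0.5,-0.5,-0.5])

```text
time_s: 12.55
eef_pos: [611.3, -39.9, 112.1]
ee_rot: [-0.705, 0.706, -0.049, 0.052]
force: [6.3, -3.7, -0.4]
grip_width: 0.134
```

```bash
python3 chk.py
```

```text
diff L 7.64 60.0 R 3.7 17.0
t 12.6 jaw -8.19 F [ 6.2 -3.8 -0. ] Tz [-0.594 -0.862 -0.06 ] tau6 -0.052 gw 0.132
```

drive_tool(gripper=[1,1,1,1,1], offset=[[0,0,0],[0,0,0],[0,0,0],[0,0,0],[0,0,0]], turn=[-0.5,-0.5,-0.5,-0.5,-0.5])

```text
time_s: 13.02
eef_pos: [611.3, -39.9, 112.1]
ee_rot: [-0.706, 0.707, -0.034, 0.037]
force: [6.5, -3.2, -0.5]
grip_width: 0.133
```

```bash
python3 chk.py
```

```text
diff L 7.8 59.0 R 3.69 17.0
t 13.07 jaw -5.69 F [ 6.4 -3.5 -0.1] Tz [-0.648 -0.843 -0.089] tau6 -0.052 gw 0.132
```

drive_tool(gripper=[1,1,1,1,1], offset=[[0,0,0],[0,0,0],[0,0,0],[0,0,0],[0,0,0]], turn=[-0.5,-0.5,-0.5,-0.5,-0.5])

```text
time_s: 13.48
eef_pos: [611.3, -40.0, 112.0]
ee_rot: [-0.706, 0.707, -0.018, 0.021]
force: [6.6, -3.8, -1.0]
grip_width: 0.13
```

```bash
python3 chk.py
```

```text
diff L 7.8 59.0 R 3.8 17.0
t 13.53 jaw -3.18 F [ 6.4 -4.2 -0.5] Tz [-0.602 -0.921 -0.037] tau6 -0.052 gw 0.128
```

drive_tool(gripper=[1,1,1,1,1], offset=[[0,0,0],[0,0,0],[0,0,0],[0,0,0],[0,0,0]], turn=[-0.5,-0.5,-0.5,-0.5,-0.5])

```text
time_s: 13.95
eef_pos: [611.3, -40.0, 112.1]
ee_rot: [-0.706, 0.708, -0.003, 0.006]
force: [6.4, -3.4, -1.0]
grip_width: 0.133
```

```bash
python3 chk.py
```

```text
diff L 7.83 60.0 R 3.81 16.0
t 14.0 jaw -0.69 F [ 7.4 -4.1  0.2] Tz [-0.66  -0.935 -0.087] tau6 -0.052 gw 0.133
```

drive_tool(gripper=[1,1,1,1,1], offset=[[0,0,0],[0,0,0],[0,0,0],[0,0,0],[0,0,0]], turn=[-0.5,-0.5,-0.5,-0.5,-0.5])

```text
time_s: 14.42
eef_pos: [611.4, -39.9, 112.1]
ee_rot: [-0.706, 0.708, 0.012, -0.009]
force: [7.8, -3.9, -1.3]
grip_width: 0.129
```

```bash
python3 chk.py
```

```text
diff L 7.79 60.0 R 3.77 17.0
t 14.47 jaw 1.81 F [ 7.2 -3.7 -1.7] Tz [-0.606 -0.949 -0.035] tau6 -0.052 gw 0.135
```

drive_tool(gripper=[1,1,1,1,1], offset=[[0,0,0],[0,0,0],[0,0,0],[0,0,0],[0,0,0]], turn=[-0.5,-0.5,-0.5,-0.5,-0.5])

```text
time_s: 14.88
eef_pos: [611.4, -40.0, 112.1]
ee_rot: [-0.706, 0.707, 0.028, -0.025]
force: [7.3, -4.3, -1.5]
grip_width: 0.135
```

```bash
python3 chk.py
```

```text
diff L 7.87 60.0 R 3.86 17.0
t 14.93 jaw 4.31 F [ 7.7 -3.7 -0.6] Tz [-6.200e-01 -1.065e+00  1.000e-03] tau6 -0.051 gw 0.135
```

drive_tool(gripper=[1,1,1,1,1], offset=[[0,0,0],[0,0,0],[0,0,0],[0,0,0],[0,0,0]], turn=[-0.5,-0.5,-0.5,-0.5,-0.5])

```text
time_s: 15.35
eef_pos: [611.4, -39.9, 112.1]
ee_rot: [-0.705, 0.707, 0.043, -0.04]
force: [7.0, -3.8, -0.6]
grip_width: 0.128
```

```bash
python3 chk.py c7.png
```

```text
diff L 7.82 60.0 R 3.88 16.0
t 15.4 jaw 6.81 F [ 7.  -3.6 -0.1] Tz [-0.635 -1.046 -0.05 ] tau6 -0.051 gw 0.13
```

View pics/c7.png

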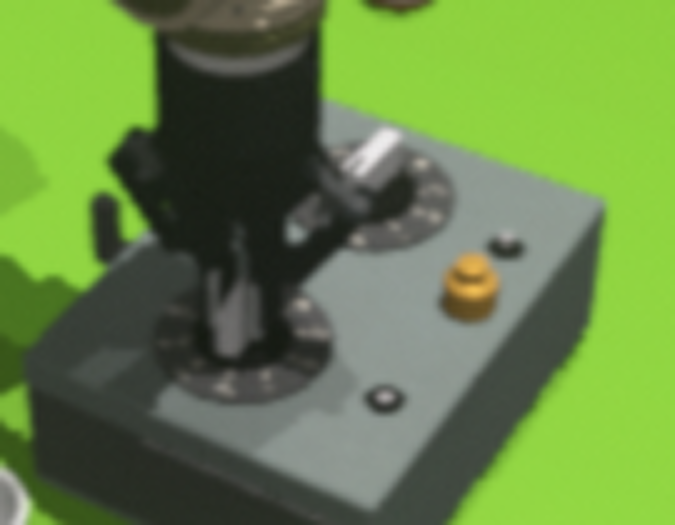

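drive_tool(gripper=[1,1,1,1,1], offset=[[0,0,0],[0,0,0],[0,0,0],[0,0,0],[0,0,0]], turn=[-0.5,-0.5,-0.5,-0.5,-0.5])

```text
time_s: 15.82
eef_pos: [611.4, -40.0, 112.1]
ee_rot: [-0.704, 0.706, 0.059, -0.056]
force: [8.6, -4.2, -1.3]
grip_width: 0.131
```

```bash
python3 chk.py
```

```text
diff L 7.82 61.0 R 3.85 17.0
t 15.87 jaw 9.31 F [ 8.5 -3.8 -1.4] Tz [-0.7   -1.063 -0.14 ] tau6 -0.053 gw 0.132
```

drive_tool(gripper=[1,1,1,1,1], offset=[[0,0,0],[0,0,0],[0,0,0],[0,0,0],[0,0,0]], turn=[-0.5,-0.5,-0.5,-0.5,-0.5])

```text
time_s: 16.28
eef_pos: [611.5, -39.9, 112.1]
ee_rot: [-0.703, 0.704, 0.074, -0.071]
force: [7.6, -3.6, -1.0]
grip_width: 0.134
```

```bash
python3 chk.py
```

```text
diff L 7.95 60.0 R 3.93 16.0
t 16.33 jaw 11.81 F [ 7.3 -3.  -1.9] Tz [-0.672 -1.067 -0.079] tau6 -0.055 gw 0.127
```

drive_tool(gripper=[1,1,1,1,1], offset=[[0,0,0],[0,0,0],[0,0,0],[0,0,0],[0,0,0]], turn=[-0.5,-0.5,-0.5,-0.5,-0.5])

```text
time_s: 16.75
eef_pos: [611.5, -39.9, 112.1]
ee_rot: [-0.701, 0.702, 0.089, -0.086]
force: [7.7, -4.3, -1.3]
grip_width: 0.128
```

```bash
python3 chk.py
```

```text
diff L 7.89 60.0 R 3.91 17.0
t 16.8 jaw 14.32 F [ 8.6 -3.3 -1.5] Tz [-0.612 -1.162 -0.038] tau6 -0.056 gw 0.132
```

drive_tool(gripper=[1,1,1,1,1], offset=[[0,0,0],[0,0,0],[0,0,0],[0,0,0],[0,0,0]], turn=[-0.5,-0.5,-0.5,-0.5,-0.5])

```text
time_s: 17.22
eef_pos: [611.5, -39.9, 112.1]
ee_rot: [-0.699, 0.7, 0.105, -0.102]
force: [8.1, -4.3, -1.8]
grip_width: 0.129
```

```bash
python3 chk.py
```

```text
diff L 7.94 60.0 R 4.29 18.0
t 17.27 jaw 16.81 F [ 7.8 -4.  -0.5] Tz [-0.718 -1.169 -0.07 ] tau6 -0.059 gw 0.129
```

```bash
python3 chk.py
```

```text
diff L 7.89 60.0 R 4.36 19.0
t 17.32 jaw 16.77 F [ 8.  -3.9 -1. ] Tz [-0.675 -1.158 -0.041] tau6 -0.134 gw 0.131
```

drive_tool(gripper=[1,1], offset=[[0,0,0],[0,0,0]], turn=[0,0])

```text
time_s: 17.48
eef_pos: [611.5, -40.0, 112.1]
ee_rot: [-0.699, 0.7, 0.105, -0.102]
force: [7.5, -3.8, -0.6]
grip_width: 0.132
```

```bash
python3 chk.py c8.png
```

```text
diff L 7.87 60.0 R 4.37 19.0
t 17.53 jaw 16.76 F [ 8.3 -3.7 -1.9] Tz [-0.621 -1.173 -0.002] tau6 -0.033 gw 0.132
```

View pics/c8.png

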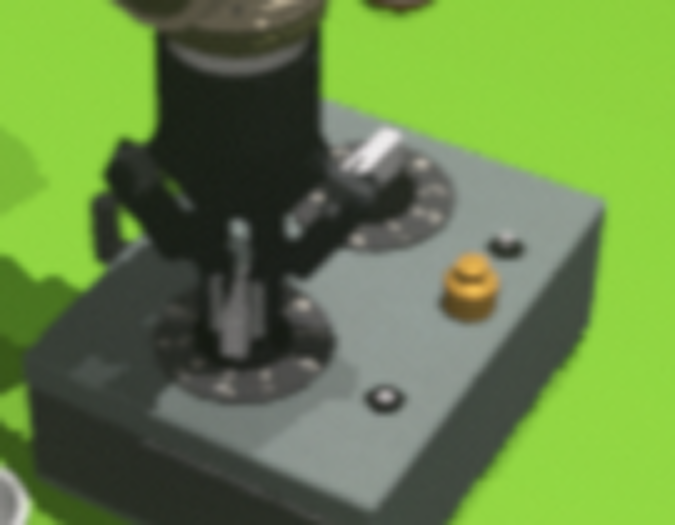

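drive_tool(gripper=[1,1,1,1,1], offset=[[0,0,0],[0,0,0],[0,0,0],[0,0,0],[0,0,0]], turn=[-0.5,-0.5,-0.5,-0.5,0])

```text
time_s: 17.95
eef_pos: [611.6, -39.9, 112.0]
ee_rot: [-0.697, 0.699, 0.117, -0.114]
force: [9.1, -4.4, -1.6]
grip_width: 0.13
```

```bash
python3 chk.py
```

```text
diff L 7.87 60.0 R 8.14 79.0
t 18.0 jaw 18.77 F [ 8.6 -3.5 -2. ] Tz [-0.655 -1.152  0.021] tau6 -0.034 gw 0.131
```

Right pin changed sharply. I'll stop here and look.

drive_tool(gripper=[1,1,1], offset=[[0,0,0],[0,0,0],[0,0,0]], turn=[0,0,0])

```text
time_s: 18.25
eef_pos: [611.6, -39.9, 112.1]
ee_rot: [-0.697, 0.699, 0.117, -0.114]
force: [8.8, -4.6, -1.8]
grip_width: 0.136
```

```bash
python3 chk.py c9.png
```

```text
diff L 7.86 60.0 R 8.15 79.0
t 18.3 jaw 18.77 F [ 7.9 -3.2 -0.7] Tz [-0.614 -1.198 -0.048] tau6 0.011 gw 0.132
```

View pics/c9.png

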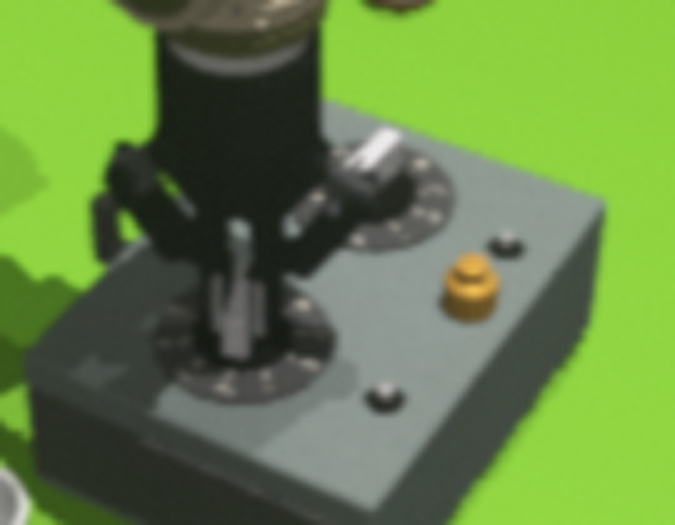

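drive_tool(gripper=[0.6,0.4,0,0,0,0,0,0,0,0,0,0,0,0,0,0,0,0,0], offset=[[0,0,0],[0,0,0],[0,0,0],[0,0,0],[0,0,0],[0,-0.01,0],[0,-0.03,0],[0,-0.03,0],[0,0,0],[0,0,0],[0,0,0],[0,0,0],[0,0,0],[0,0,0],[0,0,0],[0,0,0],[0,0,0],[0,0,0],[0,0,0]], turn=[0,0,0,0,0,0,0,0,-7,-7,-7,-7,-7,-7,-7,-7,-7,-6.8,0])

```text
time_s: 19.88
eef_pos: [610.0, -39.0, 182.1]
ee_rot: [-0.505, 0.505, 0.495, -0.495]
force: [-0.2, 1.0, -0.7]
grip_width: 0.999
```

```bash
python3 chk.py c10.png;  python3 -c "
from h import *
delta([485.3,29.5,60],88.5)"
```

```text
diff L 7.21 59.0 R 7.22 78.0
t 19.93 jaw 88.45 F [-0.1  0.6  0.5] Tz [ 0.019 -0.02   0.02 ] tau6 -0.876 gw 0.996
t 19.9333 pos [610. -39. 182.] jaw 88.45 F [-0.1  0.6  0.5] T [ 0.019 -0.02   0.02 ] tau6 -0.876 q6 -1.799 gw 0.996
tool delta mm [ 65.12 121.9  126.57] turn -0.05
```

View pics/c10.png

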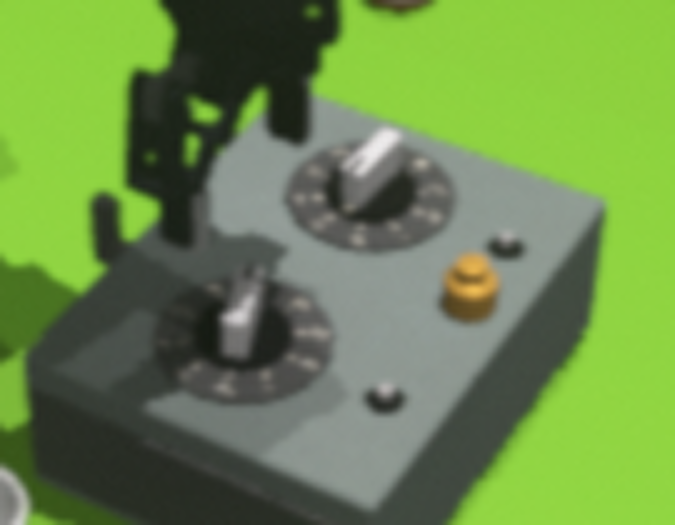

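drive_tool(gripper=[0,0,0,0,0,0,0,0,0,0,0,0.7,0.8,1,1,1,1,1,1], offset=[[0.0163,0,0.0316],[0.0163,0,0.0316],[0.0163,0,0.0316],[0.0162,0,0.0316],[0,0,0],[0,0.03,0],[0,0.03,0],[0,0.03,0],[0,0.022,0],[0,0.01,0],[0,0,0],[0,0,0],[0,0,0],[0,0,0],[0,0,0],[0,0,0],[0,0,0],[0,0,0],[0,0,0]], turn=[0,0,0,0,0,0,0,0,0,0,0,0,0,0,0,0,0,0,0])

```text
time_s: 21.52
eef_pos: [485.4, 28.7, 59.8]
ee_rot: [-0.506, 0.506, 0.494, -0.494]
force: [-2.8, -4.7, 6.5]
grip_width: 0.136
```

```bash
python3 chk.py c11.png;  python3 -c "
from h import *
delta([485.3,29.5,60],88.5)"
```

```text
diff L 5.01 56.0 R 5.24 75.0
t 21.57 jaw 88.59 F [-2.3 -4.1  5.9] Tz [-0.645  0.398 -0.021] tau6 0.018 gw 0.137
t 21.5667 pos [485.4  28.7  59.8] jaw 88.59 F [-2.3 -4.1  5.9] T [-0.645  0.398 -0.021] tau6 0.018 q6 -1.728 gw 0.137
tool delta mm [ 0.79 -0.2   0.11] turn 0.09
```

View pics/c11.png

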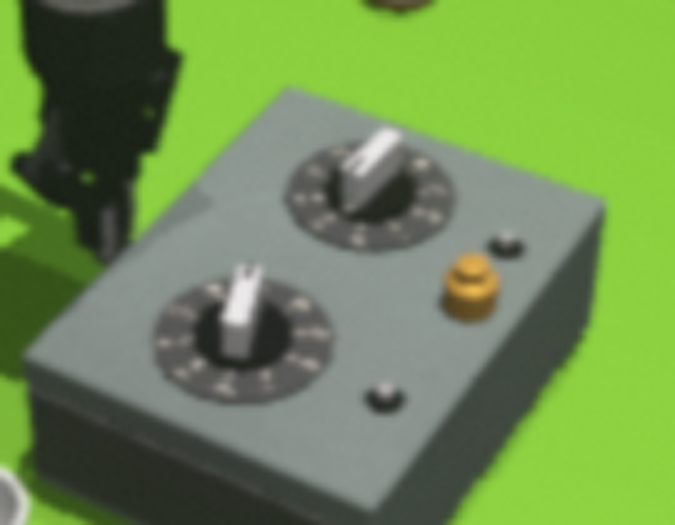

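drive_tool(gripper=[1,1,1,1,1,1,1,1,1,1,1,1,1,1,1], offset=[[0,0,0.002],[0,0,0.005],[0,0,0.005],[0,0,0.005],[0,0,0.005],[0,0,0.005],[0,0,0.005],[0,0,0.005],[0,0,0.005],[0,0,0.005],[0,0,0.005],[0,0,0.005],[0,0,0.003],[0,0,0],[0,0,0]], turn=[0,0,0,0,0,0,0,0,0,0,0,0,0,0,0])

```text
time_s: 22.82
eef_pos: [425.4, 30.1, 59.8]
ee_rot: [-0.506, 0.507, 0.494, -0.494]
force: [-1.0, -7.4, 6.8]
grip_width: 0.134
```

```bash
python3 chk.py;  python3 -c "
from h import *
delta([425.3,31,60],88.5)
p,d=snap('scene','e1.png')"
```

```text
diff L 4.92 56.0 R 5.08 76.0
t 22.87 jaw 88.59 F [-1.4 -7.5  6.1] Tz [-0.933  0.341  0.061] tau6 0.007 gw 0.138
t 22.8667 pos [425.4  30.1  59.8] jaw 88.59 F [-1.4 -7.5  6.1] T [-0.933  0.341  0.061] tau6 0.007 q6 -1.75 gw 0.138
tool delta mm [ 0.9  -0.23  0.15] turn 0.09
```

View pics/e1.png

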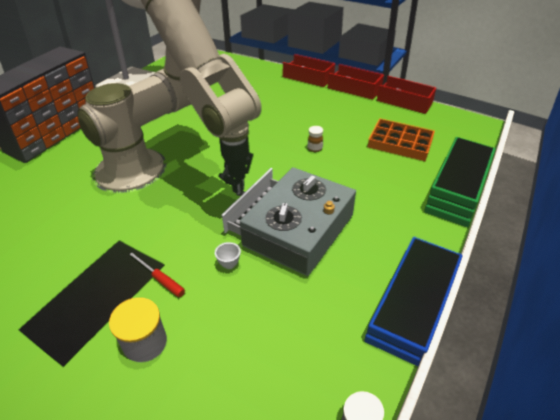

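The drawer is out, with its front at about (245,200). Next I'll release and lift clear.

drive_tool(gripper=[0.6,0.4,0,0,0,0,0,0,0,0,0,0,0,0], offset=[[0,0,0],[0,0,0],[0,0,0],[0,0,0],[0,0,0],[0,-0.01,0],[0,-0.03,0],[0,-0.03,0],[0,-0.03,0],[0,-0.03,0],[-0.03,0,0.02],[-0.03,0,0.02],[0,0,0],[0,0,0]], turn=[0,0,0,0,0,0,0,0,0,0,0,0,0,0])

```text
time_s: 24.08
eef_pos: [383.4, -29.1, 189.4]
ee_rot: [-0.507, 0.507, 0.493, -0.493]
force: [0.6, 0.8, -0.7]
grip_width: 1.001
```

```bash
python3 chk.py c12.png;  python3 -c "
from h import *
delta([425.3,31,60],88.5)
p,d=snap('scene','e2.png'); snap('top','e3.png')
for c in ('scene','top'):
    for r in ctrl.pinpoint(c,'drawer_grip')[:2]: print(c,round(r['score'],2),w(c,r['centre']).round(1))
"
```

```text
diff L 4.28 55.0 R 4.72 74.0
t 24.13 jaw 88.5 F [ 0.5 -0.3  0.3] Tz [0.03  0.026 0.05 ] tau6 -0.078 gw 1.0
t 24.1333 pos [383.8 -28.4 189.4] jaw 88.5 F [ 0.5 -0.3  0.3] T [0.03  0.026 0.05 ] tau6 -0.078 q6 -1.926 gw 1.0
tool delta mm [ 60.44 129.42 -39.87] turn -0.0
scene 0.59 [422.6  31.6  72.5]
scene 0.47 [477.8 400.5   1.2]
top 0.62 [427.1  32.2  72. ]
top 0.58 [477.2 402.5   4.4]
```

View pics/c12.png

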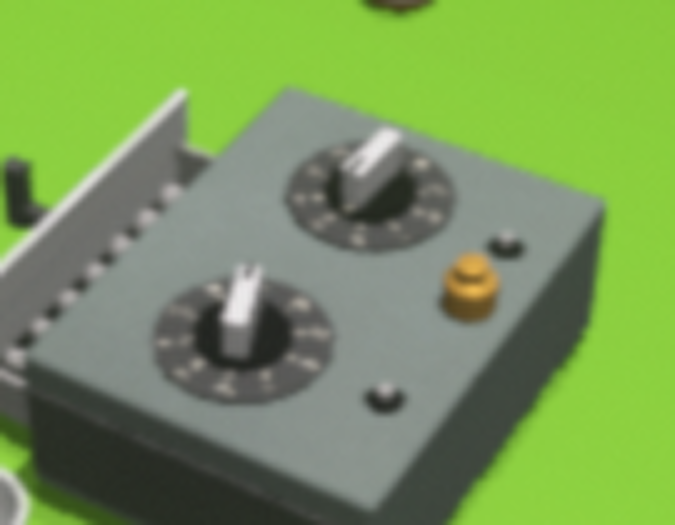

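View pics/e3.png

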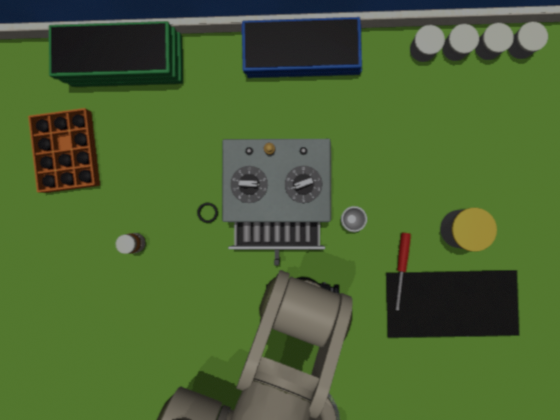

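```bash
python3 -c "
from h import *
print(ctrl.finish_job())"
```

```text
the job is handed in; nothing more can be done
None
```

The cabinet is unlocked and its drawer is pulled open. I turned the left dial slowly clockwise and the right dial slowly anticlockwise. Each time I stopped when its pin rose and let go. I then pulled the drawer out 60 mm, released the handle and backed the arm off. The job was handed in at about 24 s of the 72 s allowed.

**Last checks:**
- **Pins:** both show as risen in the last camera picture.
- **Drawer:** the handle had moved about 57 mm by the top camera and 60 mm by the scene camera. The networks place a point to about 4 mm, so the two agree. The gripper itself travelled 60 mm.
- **Bystanders:** all stand where they were in the first top picture. I compared the pictures by eye and did not measure them again.
- **Gripper:** open and clear of everything, with the force reading near zero.

**Uncertain or odd:**
- **Pin signal:** the pin camera signal rose slightly one step before the right dial caught. The picture then showed the pin still down, so I put it down to a moving shadow and went on. The pin rose on the next 2° step.
- **Catch strain:** I could not read it directly. Joint torque stayed near ordinary drag on both dials, so I saw no sign of forcing.

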